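# Sort the mixed herbs back into the dispensary trays

## Task

The five dried herb pieces lying singly among the three trays on the dispensary counter got mixed: put each into the enamel tray that carries a sample of its kind, so that both brown bark scrolls are in one tray, both cream root slices in another and the round fruit in the third. Every piece is to lie flat on the bottom of its tray, none on top of another or leaning on the rim. Leave the brass weight and the little white cup standing where they are.

Things in the scene. Friction and masses are not known exactly. Their poses are not given: they have to be found in the camera images.
- quill_long: dried bark double scroll, the longer, mid-brown one: two side-by-side rolls of 20 mm diameter making a rigid piece 76 mm long (its x), 36 mm wide (its y) and 20 mm high (its z); lies flat on the table, loose. Origin: its middle, 10 mm above what it lies on. 17 to 42 g
- quill_short: dried bark double scroll, the shorter, darker brown one: two side-by-side rolls of 20 mm diameter making a rigid piece 60 mm long (its x), 36 mm wide (its y) and 20 mm high (its z); lies flat on the table, loose. Origin: its middle, 10 mm above what it lies on. 17 to 42 g
- slice_large: cream-coloured root slice, the larger one: a rigid flat oblong with round ends, 60 mm long (its x), 32 mm wide (its y), 14 mm thick (its z); lies flat, loose. Origin: its middle, 7 mm above what it lies on. 14 to 35 g
- slice_small: cream-coloured root slice, the smaller one: a rigid flat oblong with round ends, 50 mm long (its x), 26 mm wide (its y), 14 mm thick (its z); lies flat, loose. Origin: its middle, 7 mm above what it lies on. 14 to 35 g
- fruit: round olive-green dried fruit, rigid, 50 mm across at mid-height, 46 mm high, with flat spots 26 to 28 mm across at top and bottom on which it stands; loose. Origin: its middle, 23 mm above what it stands on; z through the flat spots. 20 to 42 g
- tray_bark: fixed white enamel tray, blue rim; outside 120 mm (x) by 190 mm (y), 22 mm high; walls and floor 3 mm thick. Origin: under its centre, at table height; z up. Its mark: a grey tab, 40 x 70 mm, outside the +x wall, with a white card 17 mm up and on it a small brown bark scroll (top at most 34 mm up). The three trays are alike but for the sample, and swap places
- tray_root: fixed white enamel tray, blue rim; outside 120 mm (x) by 190 mm (y), 22 mm high; walls and floor 3 mm thick. Origin: under its centre, at table height; z up. Its mark: a grey tab, 40 x 70 mm, outside the +x wall, with a white card 17 mm up and on it a thin cream root slice (top at most 34 mm up). The three trays are alike but for the sample, and swap places
- tray_fruit: fixed white enamel tray, blue rim; outside 120 mm (x) by 190 mm (y), 22 mm high; walls and floor 3 mm thick. Origin: under its centre, at table height; z up. Its mark: a grey tab, 40 x 70 mm, outside the +x wall, with a white card 17 mm up and on it half an olive-green fruit (top at most 34 mm up). The three trays are alike but for the sample, and swap places
- weight: bystander, to be left alone: small brass balance weight with a knob, 28 mm across, 35 mm high, 120 g, standing loose. Origin: centre of its underside
- cup: bystander, to be left alone: little white porcelain cup, 38 mm across, 32 mm high, 60 g, standing loose. Origin: centre of its underside

How it is judged:
By the outcome, as a careful person would: the job done as asked, in the order asked, and still so for the second after the job is handed in, with the robot touching nothing.
It also fails if it takes over 112 s, if anything falls off the work surface, if the arm or the gripper's body presses on something with over 40 N, if the wrist force passes 120 N, or if a joint passes its speed limit or range.

## Robot

A 7-joint arm with a two-finger parallel gripper is mounted at the origin on the work surface. World frame = base frame: x ahead of the robot, y to its left, z up, the work surface at z = 0. Lengths are in m, angles in rad, forces in N, time in s.
With the tool pointing down it reaches from about 0.4 to 0.85 m from the base axis. Payload 10.4 kg.
Tool frame: the origin (TCP) lies midway between the tips of the shut fingers; the grasp point (between the pads) lies 19 mm behind it (grip_point_offset is the distance from the TCP to the grasp point, in m); y points along the fingers, z is the direction in which the jaws open and shut, and the axes are right-handed (so a half turn about y gives the same grasp; the last joint's range is limited). The gripper opens to 85 mm and grips with 20 to 120 N. Pads are 22 mm wide; open, the fingers measure 114 mm over their backs; the gripper's body (76 mm by 85 mm) begins 54 mm behind the grasp point. The pads swing forward as they close: fully open they stand 13 mm farther back than shut.
Start: joints at [-1.277, 0.332, -0.065, 1.46, 0.022, 1.35, -0.088], TCP at [0.195, 0.594, 0.231] pointing down, gripper open.
Joint ranges: [-2.6, 2.6], [-0.5, 2.12], [-1.47, 1.34], [0.16, 2.42], [-1.27, 4.41], [0.06, 2.06], [-2.6, 2.6]. Speed limits (rad/s): [2.22, 2.22, 2.79, 2.79, 3.14, 3.14, 3.14].

## Interface

Orientations are given as a unit quaternion [x, y, z, w].
In Python, from workcell import * gives the robot as it stands.
- The arm moves only by the tool send_rows, never from a script. Its argument "motion" is a list of rows, each a list of 7 numbers: the opening in per cent of the stroke, from 0 (shut) to 100 (fully open), then the shift along the tool's x, y, z in m, then the turn, a rotation vector about the tool's x, y, z in rad. In form: [[claw, tx, ty, tz, ax, ay, az], ...]. A call has 1 to 10 rows; each row is the pose to reach, as a shift and turn from the pose commanded when the call began, along the tool's axes at that moment; what a row does not reach only later rows make up. A row lasts 1/12 s, in which the tool goes at most 41.7 mm and 7.16 degrees, less where a joint would pass 70% of its speed; a pose out of reach is approached as far as the arm can. A call with a gripper value outside its range is refused whole. The fingers move at their own pace and stop on an object; "squeeze" is the grip in N (left out, the last holds). Time passes only in rows, so rows that repeat a pose let the fingers close. It gives the time, the measured TCP pose, the force and the opening at its end, in the units of the state.
- get_obs(): the state, without advancing time (a new reading comes with each control period).
- camera(name): name is "scene" or "top" or "wrist"; returns a dict with "pixels" (384x512x3 uint8, red, green, blue), "range_z" (384x512 float32, m along the optical axis (not along the pixel's ray), 0 where there is no reading), "fovy" (degrees; the focal length in pixels is half the picture's height over the tangent of half this angle, whatever the lens; pixels are square), "cx", "cy" (the principal point, pixels), "view" (4x4, takes a point from world to camera coordinates); the wrist camera has in their place "T_tool_cam" (4x4, takes a point from camera to tool coordinates, whose origin is the TCP and whose axes are the tool frame's). Camera axes: x right, y down, z forward; pixel columns grow to the right and rows downward; lengths in m; the calibration is good to about 2 mm. A picture is of the moment at which its call begins: read the wrist's pose just before it.
- hand_in(): hands the job in, once; it reports no verdict.
The state is a dict: "clock": time; "joint_pos": joint angles; "joint_velocities": joint speeds; "tau": joint torques, N m; "position": TCP position; "ee_rot": TCP orientation; "ft_force": force on the tool from outside, world axes, zero at the start; "torque": the same for the moment, N m; "grip_width": opening from 0.0 (shut) to 1.0 (fully open).
Only numpy, scipy, OpenCV 4.12 (cv2) and the standard library are available. Lean on these libraries where they do the work, as an engineer would, in place of code of your own. Each camera call takes 0.05 s, during which the arm holds its last target.

## Working session

There is one attempt and no reset: what is moved stays moved. The work goes in short steps, Python scripts to look and compute and a tool call to move; the robot and the scene stay as the last step left them, time stands still between calls to the robot, and variables do not carry over. Pictures are saved under pics/ and viewed, and the job is handed in when it is done.

Besides the shell and the picture viewer there is one more tool, called after "Request:" by a JSON object that holds its "method" and its "body". send_rows: Moves the arm, as the interface text tells. Its arguments: {"type":"object","properties":{"motion":{"type":"array"},"squeeze":{"type":"number"}},"required":["motion"]}

```bash
mkdir -p pics; ls; cat > h.py <<'E'
from workcell import *
import numpy as np, cv2
from scipy.spatial.transform import Rotation as R
def foc(c): return 0.5*c["pixels"].shape[0]/np.tan(np.radians(c["fovy"])/2)
def save(c,n,s=1.5): cv2.imwrite("pics/"+n,cv2.resize(c["pixels"][:,:,::-1],None,fx=s,fy=s))
def T_cw(c,o=None):
    if "view" in c: return np.linalg.inv(c["view"])
    T=np.eye(4);T[:3,:3]=R.from_quat(o["ee_rot"]).as_matrix();T[:3,3]=o["position"];return T@c["T_tool_cam"]
def cloud(c,o=None):
    f=foc(c);z=c["range_z"];v,u=np.mgrid[:z.shape[0],:z.shape[1]]
    P=np.stack([(u-c["cx"])/f*z,(v-c["cy"])/f*z,z],-1);T=T_cw(c,o)
    W=P@T[:3,:3].T+T[:3,3];W[z<=0]=np.nan;return W
def ray(c,u,v,h,o=None):
    f=foc(c);T=T_cw(c,o);d=T[:3,:3]@np.array([(u-c["cx"])/f,(v-c["cy"])/f,1]);p=T[:3,3];return p+d*(h-p[2])/d[2]
E
python3 - <<'E'
from h import *
o=get_obs();print(o)
for n in("top","scene","wrist"):
    c=camera(n);save(c,n+"0.png");print(n,c["fovy"],c["cx"],c["cy"],c.get("view",c.get("T_tool_cam")))
E
```

```text
pics
{'clock': 0.0, 'joint_pos': array([-1.27660654,  0.33290372, -0.06471362,  1.46094769,  0.02159173,
        1.34989485, -0.08848917]), 'joint_velocities': array([ 2.08448620e-03, -1.14627360e-05, -1.81008182e-04,  1.56152677e-03,
        4.17389956e-05,  1.06726499e-03, -5.83781744e-04]), 'tau': array([-5.52236779e-04, -6.25460029e+01,  4.85985330e-02, -3.91595829e+01,
        1.60948624e-02,  1.00940405e-02, -1.72920590e-06]), 'position': array([0.19457553, 0.59354223, 0.23049304]), 'ee_rot': array([ 0.69876909, -0.11158151,  0.1114571 , -0.6977454 ]), 'ft_force': array([ 0.46223208, -0.26660022,  0.12938535]), 'torque': array([-0.00923495,  0.01927889, -0.01192019]), 'grip_width': 1.0007255164543967}
top 46.711531425399436 250.37616679838953 190.63644304443494 [[ 0.00117809 -0.99973038  0.02319018 -0.0152144 ]
 [-0.99828924 -0.00253138 -0.05841388  0.55762633]
 [ 0.05845683 -0.02308169 -0.99802306  1.14127734]
 [ 0.          0.          0.          1.        ]]
scene 45.39067324204346 262.8301002425493 197.5564898141567 [[ 0.77810818  0.62810929 -0.00513607 -0.42608784]
 [ 0.45298775 -0.56679285 -0.68814821 -0.20670939]
 [-0.43514337  0.53312718 -0.72555197  1.35148155]
 [ 0.          0.          0.          1.        ]]
wrist 62.16142476472937 251.34757713524763 192.57697949759503 [[ 1.04520375e-04  9.63611965e-01  2.67305011e-01 -6.87076596e-02]
 [ 8.09234209e-05 -2.67305020e-01  9.63611965e-01 -1.42241069e-01]
 [ 9.99999991e-01 -7.90858482e-05 -1.05917598e-04 -1.29291946e-03]
 [ 0.00000000e+00  0.00000000e+00  0.00000000e+00  1.00000000e+00]]
```

View pics/top0.png

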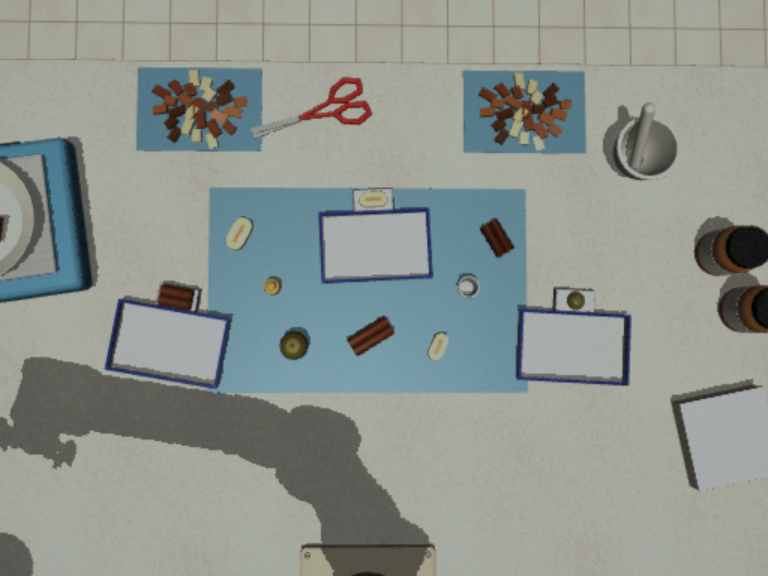

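View pics/scene0.png

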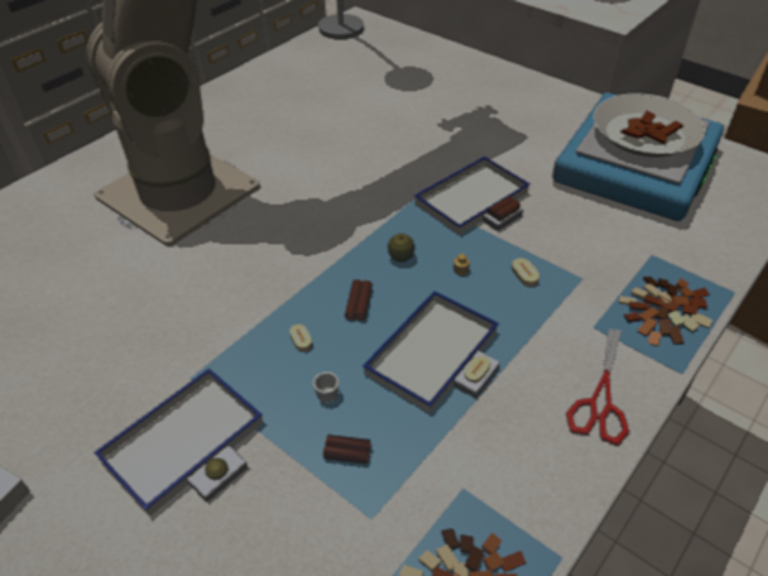

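The top view shows the bark-sample tray at left (170,343), the root tray in the middle (375,245) and the fruit tray at right (573,346). The loose pieces are slices at (239,233) and (438,346), scrolls at (370,335) and (497,237), and the fruit at (294,345). The weight is at (272,286) and the cup at (468,286). Next I measure them.

```bash
cat > meas.py <<'E'
from h import *
def measure(c,show=True):
    im=c["pixels"];hsv=cv2.cvtColor(im,cv2.COLOR_RGB2HSV);W=cloud(c)
    H,S,V=[hsv[...,i].astype(int) for i in range(3)]
    reg=np.nan_to_num(W[...,2],nan=0)>0.006
    reg&=(W[...,0]>0.3)&(W[...,0]<0.85)&(abs(W[...,1])<0.5)
    m={"brown":((H<12)|(H>170))&(S>90)&(V<140),"cream":(H>14)&(H<32)&(S>35)&(V>150),"olive":(H>18)&(H<40)&(S>80)&(V<=150)}
    hh={"brown":.018,"cream":.014,"olive":.023}
    out=[]
    for k,mm in m.items():
        mm=(mm&reg).astype(np.uint8)
        mm=cv2.morphologyEx(mm,cv2.MORPH_CLOSE,np.ones((3,3)))
        cs,_=cv2.findContours(mm,cv2.RETR_EXTERNAL,cv2.CHAIN_APPROX_NONE)
        for q in cs:
            if cv2.contourArea(q)<60: continue
            b=np.zeros_like(mm);cv2.drawContours(b,[q],-1,1,-1)
            top=np.nanpercentile(W[b>0][:,2],90)
            h=hh[k]
            X=np.array([ray(c,u,v,h)[:2] for u,v in q[:,0]])
            (cx,cy),(w,l),a=cv2.minAreaRect((X*1000).astype(np.float32))
            bp=cv2.boxPoints(((cx,cy),(w,l),a))
            e=[bp[1]-bp[0],bp[2]-bp[1]];e=max(e,key=np.linalg.norm)
            ang=np.degrees(np.arctan2(e[1],e[0]))%180
            vv=np.argwhere(b).mean(0)
            print(k,"px",vv[::-1].round(),"c",round(cx,1),round(cy,1),"size",round(max(w,l)),round(min(w,l)),"ang",round(ang,1),"top",round(top*1000,1),"col",im[b>0].mean(0).round())
E
python3 - <<'E'
from meas import *
c=camera("top");measure(c)
W=cloud(c);im=c["pixels"];hsv=cv2.cvtColor(im,cv2.COLOR_RGB2HSV)
print("table z",[W[r,k,2].round(4) for r,k in((250,180),(150,160),(200,320))],"tray floor",[W[r,k,2].round(4) for r,k in((230,113),(165,250),(232,382))])
m=cv2.inRange(hsv,(108,100,40),(130,255,255))
cs,_=cv2.findContours(m,cv2.RETR_EXTERNAL,cv2.CHAIN_APPROX_NONE)
for q in cs:
    if cv2.contourArea(q)<800: continue
    X=np.array([ray(c,u,v,.022)[:2] for u,v in q[:,0]])*1000
    r=cv2.minAreaRect(X.astype(np.float32));print("tray",q[:,0].mean(0),r,cv2.boxPoints(r).round().tolist())
for n,(u,v),h in(("weight",(272/1.5,286/1.5),.02),("cup",(468/1.5,286/1.5),.03)): print(n,ray(c,u,v,h))
o=get_obs();print(R.from_quat(o["ee_rot"]).as_matrix().round(3))
E
```

```text
brown px [247. 224.] c 471.9 -5.1 size 75 33 ang 121.6 top 22.8 col [74. 40. 26.]
brown px [116. 198.] c 538.2 331.4 size 57 35 ang 80.1 top 36.8 col [67. 35. 21.]
brown px [331. 158.] c 643.2 -224.9 size 60 33 ang 30.6 top 22.3 col [54. 26. 16.]
brown px [362.  86.] c 833.7 -309.2 size 65 27 ang 82.8 top 15.6 col [110.  68.  47.]
brown px [139.  84.] c 838.2 278.3 size 44 24 ang 63.5 top 16.0 col [89. 46. 28.]
olive px [195. 230.] c 455.7 126.9 size 44 41 ang 90.1 top 47.8 col [75. 70. 34.]
olive px [383. 200.] c 533.7 -359.5 size 26 26 ang 90.1 top 32.7 col [75. 70. 34.]
olive px [181. 190.] c 559.2 164.7 size 26 21 ang 66.9 top 36.6 col [141. 117.  64.]
table z [np.float64(-0.0051), np.float64(0.0145), np.float64(-0.0044)] tray floor [np.float64(0.0055), np.float64(0.0031), np.float64(0.0033)]
tray [382.24894515 231.13080169] ((453.2010498046875, -356.6131591796875), (192.43328857421875, 122.32591247558594), 86.8768081665039) [[387.0, -449.0], [509.0, -456.0], [520.0, -264.0], [397.0, -257.0]]
tray [111.42857143 228.67226891] ((459.1862487792969, 341.691162109375), (192.75331115722656, 122.69287872314453), 79.98188018798828) [[382.0, 257.0], [503.0, 236.0], [536.0, 426.0], [416.0, 447.0]]
tray [249.62605042 163.36134454] ((629.2269287109375, -12.682365417480469), (123.39088439941406, 192.7234344482422), 2.954998254776001) [[563.0, 80.0], [573.0, -112.0], [696.0, -106.0], [686.0, 87.0]]
weight [0.55691612 0.16453632 0.02      ]
cup [ 0.55718704 -0.17300414  0.03      ]
[[ 0.95  -0.     0.311]
 [-0.311 -0.001  0.95 ]
 [ 0.    -1.    -0.001]]
```

```bash
sed -i 's/(S>35)&(V>150)/(S>25)\&(S<130)\&(V>120)/' meas.py; cat >> h.py <<'E'
def go(x,y,z,head,o=None):
    """shift/turn in tool axes to reach world mm pose with tool-x heading (deg, mod 180 nearest)"""
    o=o or get_obs();M=R.from_quat(o["ee_rot"]).as_matrix()
    t=M.T@(np.array([x,y,z])/1000-o["position"])
    h0=np.degrees(np.arctan2(M[1,0],M[0,0]));d=(head-h0+90)%180-90
    print("head0",h0.round(1),"dh",d.round(1),"pos",(o["position"]*1000).round(1),"shift",t.round(4),"ay",np.radians(-d).round(3),"grip",round(o["grip_width"],3),"F",o["ft_force"].round(1),"t",o["clock"],"tilt",np.degrees(np.arccos(-M[2,1])).round(2))
E
python3 - <<'E'
from meas import *
c=camera("top");measure(c)
W=cloud(c);print(np.nanmedian(W[240:255,160:340,2]),np.nanmedian(W[215:240,100:125,2]),np.nanmedian(W[155:175,230:270,2]))
for p in((239,233),(438,346)):
    v,u=int(p[1]/1.5),int(p[0]/1.5);print(ray(c,u,v,.014),cv2.cvtColor(c["pixels"],cv2.COLOR_RGB2HSV)[v-2:v+3:2,u-2:u+3:2].tolist(), W[v,u])
E
```

```text
brown px [247. 224.] c 471.8 -5.0 size 75 33 ang 121.6 top 22.1 col [73. 40. 25.]
brown px [116. 198.] c 538.4 331.4 size 57 35 ang 79.4 top 36.1 col [67. 35. 22.]
brown px [331. 158.] c 643.2 -225.0 size 60 33 ang 31.7 top 22.3 col [54. 25. 16.]
brown px [362.  86.] c 833.7 -310.0 size 64 27 ang 90.5 top 15.3 col [109.  68.  48.]
brown px [143.  84.] c 834.3 267.2 size 67 27 ang 83.2 top 15.6 col [91. 50. 31.]
cream px [248. 134.] c 706.9 -9.1 size 45 16 ang 90.3 top 28.6 col [160. 152. 117.]
cream px [127.  87.] c 831.2 310.4 size 35 32 ang 0.5 top 14.9 col [153. 150. 114.]
cream px [429.  95.] c 825.9 -496.4 size 118 27 ang 167.8 top 123.2 col [132. 131. 118.]
olive px [195. 230.] c 455.7 126.9 size 44 41 ang 90.1 top 48.6 col [74. 69. 34.]
olive px [383. 200.] c 533.7 -359.5 size 26 26 ang 90.1 top 33.4 col [75. 71. 34.]
olive px [181. 190.] c 559.2 164.7 size 26 21 ang 66.9 top 35.1 col [141. 117.  64.]
0.0017501250372802257 0.0038066225573466506 0.00395569914195526
[0.6503375  0.22436003 0.014     ] [[[35, 38, 174], [17, 125, 163], [18, 92, 166]], [[20, 38, 166], [17, 132, 164], [33, 47, 168]], [[17, 135, 164], [20, 60, 162], [34, 44, 174]]] [0.65041475 0.22446208 0.01344214]
[ 0.45548825 -0.1226767   0.014     ] [[[33, 39, 172], [22, 80, 163], [20, 100, 164]], [[33, 42, 171], [20, 124, 165], [24, 38, 167]], [[28, 57, 166], [21, 112, 164], [35, 43, 172]]] [ 0.4555588  -0.1224001   0.01636865]
```

```bash
sed -i 's/"cream":(H>14)&(H<32)&(S>25)&(S<130)&(V>120)/"cream":(H>14)\&(H<42)\&(S>25)\&(S<150)\&(V>110)/' meas.py
python3 - <<'E'
from meas import *
c=camera("top");measure(c);go(456,127,150,0);go(456,127,3,0)
E
```

```text
brown px [247. 224.] c 471.9 -5.1 size 76 33 ang 121.6 top 22.8 col [74. 40. 26.]
brown px [116. 198.] c 538.3 331.4 size 57 35 ang 79.9 top 36.5 col [67. 35. 21.]
brown px [331. 158.] c 643.3 -224.9 size 60 33 ang 30.6 top 22.8 col [53. 25. 15.]
brown px [362.  86.] c 834.2 -309.0 size 65 28 ang 80.0 top 14.8 col [110.  67.  47.]
brown px [139.  84.] c 838.5 278.8 size 45 24 ang 63.5 top 15.8 col [87. 46. 28.]
cream px [292. 231.] c 453.7 -122.4 size 48 24 ang 153.1 top 17.2 col [165. 164. 136.]
cream px [181. 190.] c 557.7 167.5 size 24 23 ang 0.6 top 35.5 col [147. 124.  68.]
cream px [159. 155.] c 649.9 224.6 size 57 30 ang 154.3 top 17.4 col [164. 163. 130.]
cream px [248. 132.] c 712.2 -9.1 size 50 27 ang 90.3 top 28.3 col [161. 159. 126.]
cream px [346.  88.] c 831.8 -265.5 size 38 32 ang 0.4 top 14.6 col [157. 161. 127.]
cream px [127.  87.] c 829.8 310.4 size 38 31 ang 0.9 top 14.4 col [151. 149. 113.]
cream px [430.  95.] c 824.7 -496.7 size 122 31 ang 167.9 top 121.3 col [129. 127. 115.]
olive px [195. 230.] c 455.7 126.9 size 44 41 ang 90.1 top 48.7 col [75. 70. 34.]
olive px [383. 200.] c 533.7 -359.5 size 26 26 ang 90.1 top 33.3 col [75. 70. 34.]
head0 -18.2 dh 18.2 pos [194.6 593.8 231.1] shift [ 0.3938  0.0812 -0.3621] ay -0.317 grip 1.002 F [-0.4  0.2 -0. ] t 0.3 tilt 0.02
head0 -18.2 dh 18.2 pos [194.6 593.8 231.1] shift [ 0.3938  0.2282 -0.3621] ay -0.317 grip 1.002 F [-0.4  0.2 -0. ] t 0.3 tilt 0.02
```

```bash
python3 -c "
from h import *
go(650,225,120,-26)"
```

```text
head0 -18.2 dh -7.8 pos [194.6 593.8 231.1] shift [ 0.5476  0.1112 -0.2086] ay 0.137 grip 1.002 F [-0.4  0.2 -0. ] t 0.3 tilt 0.02
```

Request:
{"method": "send_rows", "body": {"motion": [[75,0.548,0.111,-0.209,0,0.137,0],[75,0.548,0.111,-0.209,0,0.137,0],[75,0.548,0.111,-0.209,0,0.137,0],[75,0.548,0.111,-0.209,0,0.137,0],[75,0.548,0.111,-0.209,0,0.137,0],[75,0.548,0.111,-0.209,0,0.137,0],[75,0.548,0.111,-0.209,0,0.137,0],[75,0.548,0.111,-0.209,0,0.137,0],[75,0.548,0.111,-0.209,0,0.137,0],[75,0.548,0.111,-0.209,0,0.137,0]], "squeeze": 30}}

```text
clock: 1.13
position: [0.5141, 0.3346, 0.1537]
ee_rot: [-0.689, 0.159, -0.159, 0.689]
ft_force: [0.9, 0.3, 0.3]
grip_width: 0.749
```

```bash
python3 -c "
from h import *
go(650,225,120,-26)"
```

```text
head0 -26.0 dh -0.0 pos [514.1 334.6 153.7] shift [ 0.1702  0.0337 -0.039 ] ay 0.0 grip 0.749 F [0.9 0.3 0.3] t 1.1333 tilt 0.03
```

Request:
{"method": "send_rows", "body": {"motion": [[75,0.17,0.034,-0.039,0,0,0],[75,0.17,0.034,-0.039,0,0,0],[75,0.17,0.034,-0.039,0,0,0],[75,0.17,0.034,-0.039,0,0,0],[75,0.17,0.034,-0.039,0,0,0],[75,0.17,0.034,-0.039,0,0,0],[75,0.17,0.034,-0.039,0,0,0]]}}

```text
clock: 1.72
position: [0.6485, 0.226, 0.1193]
ee_rot: [0.689, -0.16, 0.159, -0.689]
ft_force: [0.2, 0.4, -0.1]
grip_width: 0.756
```

```bash
python3 - <<'E'
from h import *
o=get_obs();go(650,225,5,-26)
c=camera("wrist");save(c,"w1.png")
W=cloud(c,o);hsv=cv2.cvtColor(c["pixels"],cv2.COLOR_RGB2HSV);H,S,V=[hsv[...,i].astype(int) for i in range(3)]
m=((H>14)&(H<42)&(S>25)&(S<150)&(V>110)).astype(np.uint8)
cs,_=cv2.findContours(m,cv2.RETR_EXTERNAL,cv2.CHAIN_APPROX_NONE)
for q in cs:
    if cv2.contourArea(q)<600: continue
    X=np.array([ray(c,u,v,.014,o)[:2] for u,v in q[:,0]])*1000
    print(q[:,0].mean(0),cv2.minAreaRect(X.astype(np.float32)))
E
```

```text
head0 -26.1 dh 0.1 pos [648.5 226.  119.3] shift [ 0.0018  0.1143 -0.0002] ay -0.001 grip 0.756 F [ 0.2  0.4 -0.1] t 1.7167 tilt 0.05
[252.80116959 193.70175439] ((650.0972900390625, 225.22198486328125), (31.077587127685547, 57.96174240112305), 63.07866668701172)
```

Request:
{"method": "send_rows", "body": {"motion": [[75,0.002,0.04,0,0,0,0],[75,0.002,0.08,0,0,0,0],[75,0.002,0.114,0,0,0,0],[75,0.002,0.114,0,0,0,0],[75,0.002,0.114,0,0,0,0],[10,0.002,0.114,0,0,0,0],[10,0.002,0.114,0,0,0,0],[10,0.002,0.114,0,0,0,0],[10,0.002,0.114,0,0,0,0],[10,0.002,0.114,0,0,0,0]], "squeeze": 30}}

```text
clock: 2.6
position: [0.6518, 0.2267, 0.0091]
ee_rot: [-0.688, 0.158, -0.16, 0.69]
ft_force: [-2.0, -0.0, 7.7]
grip_width: 0.359
```

```bash
python3 -c "
from h import *
c=camera('wrist');save(c,'w2.png',1.2)
go(627,32,80,3);go(627,32,9,3)"
```

```text
head0 -26.0 dh 29.0 pos [651.8 226.7   9.1] shift [ 0.0632 -0.0714 -0.1856] ay -0.506 grip 0.362 F [-2.4 -0.2  7.6] t 2.65 tilt 0.26
head0 -26.0 dh 29.0 pos [651.8 226.7   9.1] shift [ 0.063  -0.0004 -0.1859] ay -0.506 grip 0.362 F [-2.4 -0.2  7.6] t 2.65 tilt 0.26
```

View pics/w2.png

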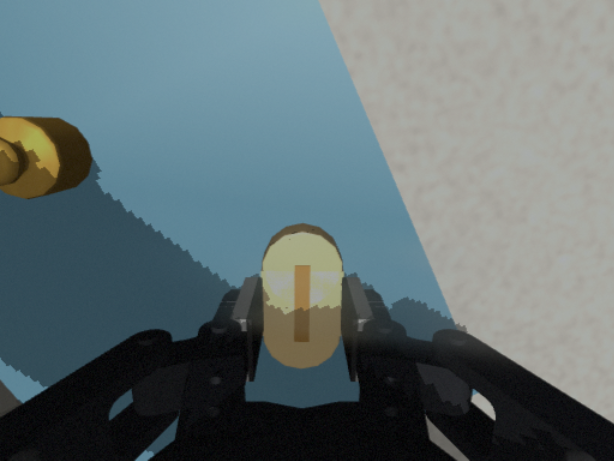

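Request:
{"method": "send_rows", "body": {"motion": [[10,0,-0.04,0,0,0,0],[10,0,-0.075,0,0,0,0],[10,0.063,-0.075,-0.186,0,-0.506,0],[10,0.063,-0.075,-0.186,0,-0.506,0],[10,0.063,-0.075,-0.186,0,-0.506,0],[10,0.063,-0.075,-0.186,0,-0.506,0],[10,0.063,-0.075,-0.186,0,-0.506,0],[10,0.063,-0.075,-0.186,0,-0.506,0],[10,0.063,-0.075,-0.186,0,-0.506,0],[10,0.063,-0.075,-0.186,0,-0.506,0]]}}

```text
clock: 3.48
position: [0.6259, 0.0318, 0.0821]
ee_rot: [-0.706, -0.019, 0.018, 0.707]
ft_force: [1.2, 1.4, 0.1]
grip_width: 0.358
```

```bash
python3 -c "
from h import *
go(627,32,13,3)"
```

```text
head0 3.0 dh 0.0 pos [625.9  31.8  82.1] shift [0.0009 0.0691 0.0001] ay -0.0 grip 0.358 F [1.2 1.4 0.1] t 3.4833 tilt 0.13
```

Request:
{"method": "send_rows", "body": {"motion": [[10,0,0.035,0,0,0,0],[10,0,0.06,0,0,0,0],[10,0,0.069,0,0,0,0],[10,0,0.069,0,0,0,0],[10,0,0.069,0,0,0,0]]}}

```text
clock: 3.9
position: [0.6256, 0.0326, 0.0121]
ee_rot: [-0.707, -0.019, 0.019, 0.707]
ft_force: [-0.3, -0.1, 0.1]
grip_width: 0.361
```

Request:
{"method": "send_rows", "body": {"motion": [[10,0,0.002,0,0,0,0],[55,0,0.002,0,0,0,0],[55,0,0.002,0,0,0,0],[55,0,0.002,0,0,0,0],[55,0,-0.03,0,0,0,0],[55,0,-0.07,0,0,0,0],[60,0,-0.1,0,0,0,0],[60,0,-0.1,0,0,0,0]]}}

```text
clock: 4.57
position: [0.6291, 0.031, 0.1194]
ee_rot: [-0.706, -0.022, 0.015, 0.707]
ft_force: [1.5, 0.4, 0.8]
grip_width: 0.6
```

```bash
python3 -c "
from h import *
c=camera('wrist');save(c,'w3.png',1.2)
go(454,-122,110,-27)"
```

```text
head0 3.0 dh -30.0 pos [627.7  31.  116.2] shift [-0.1815  0.0048 -0.1438] ay 0.523 grip 0.602 F [-0.  -0.2 -0.6] t 4.6167 tilt 0.41
```

View pics/w3.png

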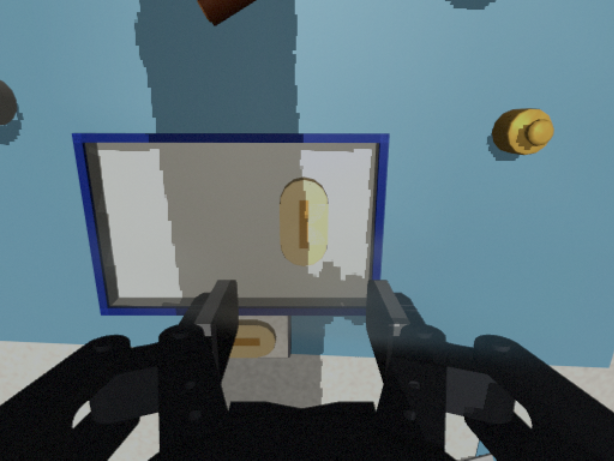

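The large slice lies flat in the root tray, at about (303,222) in this view. Next is the small slice.

Request:
{"method": "send_rows", "body": {"motion": [[60,-0.182,0.005,-0.144,0,0.523,0],[60,-0.182,0.005,-0.144,0,0.523,0],[60,-0.182,0.005,-0.144,0,0.523,0],[60,-0.182,0.005,-0.144,0,0.523,0],[60,-0.182,0.005,-0.144,0,0.523,0],[60,-0.182,0.005,-0.144,0,0.523,0],[60,-0.182,0.005,-0.144,0,0.523,0],[60,-0.182,0.005,-0.144,0,0.523,0],[60,-0.182,0.005,-0.144,0,0.523,0]]}}

```text
clock: 5.37
position: [0.4514, -0.1219, 0.1067]
ee_rot: [-0.688, 0.165, -0.165, 0.688]
ft_force: [-0.7, 0.4, 0.2]
grip_width: 0.6
```

```bash
python3 -c "
from h import *
go(454,-122,8,-27)"
```

```text
head0 -26.9 dh -0.1 pos [ 451.4 -121.9  106.7] shift [0.0024 0.0987 0.001 ] ay 0.001 grip 0.6 F [-0.7  0.4  0.2] t 5.3667 tilt 0.02
```

Request:
{"method": "send_rows", "body": {"motion": [[60,0.002,0.04,0.001,0,0,0],[60,0.002,0.08,0.001,0,0,0],[60,0.002,0.098,0.001,0,0,0],[60,0.002,0.098,0.001,0,0,0],[10,0.002,0.098,0.001,0,0,0],[10,0.002,0.098,0.001,0,0,0],[10,0.002,0.098,0.001,0,0,0],[10,0.002,0.098,0.001,0,0,0],[10,0.002,0.098,0.001,0,0,0]]}}

```text
clock: 6.12
position: [0.4547, -0.1224, 0.0102]
ee_rot: [-0.687, 0.164, -0.166, 0.688]
ft_force: [-0.8, 0.9, 7.8]
grip_width: 0.292
```

```bash
python3 -c "
from h import *
go(632,-58,80,3)"
```

```text
head0 -27.0 dh 30.0 pos [ 454.7 -122.4   10.2] shift [ 0.129  -0.0692  0.1379] ay -0.523 grip 0.292 F [-0.8  0.9  7.8] t 6.1167 tilt 0.17
```

Request:
{"method": "send_rows", "body": {"motion": [[10,0,-0.04,0,0,0,0],[10,0,-0.072,0,0,0,0],[10,0.129,-0.072,0.138,0,-0.523,0],[10,0.129,-0.072,0.138,0,-0.523,0],[10,0.129,-0.072,0.138,0,-0.523,0],[10,0.129,-0.072,0.138,0,-0.523,0],[10,0.129,-0.072,0.138,0,-0.523,0],[10,0.129,-0.072,0.138,0,-0.523,0],[10,0.129,-0.072,0.138,0,-0.523,0],[10,0.129,-0.072,0.138,0,-0.523,0]]}}

```text
clock: 6.95
position: [0.6303, -0.0587, 0.0809]
ee_rot: [0.707, 0.018, -0.018, -0.707]
ft_force: [0.3, -0.5, -0.8]
grip_width: 0.286
```

```bash
python3 -c "
from h import *
go(632,-58,13.5,3)"
```

```text
head0 2.9 dh 0.1 pos [630.3 -58.7  80.9] shift [0.0018 0.0674 0.0006] ay -0.001 grip 0.286 F [ 0.3 -0.5 -0.8] t 6.95 tilt 0.03
```

Request:
{"method": "send_rows", "body": {"motion": [[10,0.001,0.035,0,0,0,0],[10,0.001,0.06,0,0,0,0],[10,0.001,0.068,0,0,0,0],[10,0.001,0.068,0,0,0,0],[50,0.001,0.068,0,0,0,0],[50,0.001,0.068,0,0,0,0],[50,0.001,0.068,0,0,0,0],[50,0.001,0.04,0,0,0,0],[50,0.001,0,0,0,0,0],[75,0.001,-0.03,0,0,0,0]]}}

```text
clock: 7.78
position: [0.632, -0.0582, 0.1136]
ee_rot: [0.707, 0.019, -0.018, -0.707]
ft_force: [0.8, -0.2, 0.1]
grip_width: 0.626
```

```bash
python3 -c "
from h import *
c=camera('wrist');save(c,'w4.png',1.2)
go(472,-5,110,-58.4)"
```

```text
head0 3.0 dh -61.4 pos [635.2 -58.5 120.3] shift [-0.1603  0.0087  0.0619] ay 1.071 grip 0.715 F [ 2.9 -0.7  6.6] t 7.8333 tilt 0.57
```

View pics/w4.png

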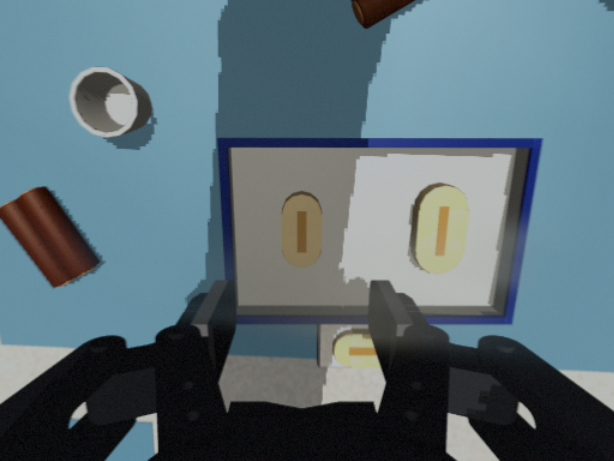

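Both slices lie flat in the root tray, at (302,230) and (440,230). Next is the long scroll.

Request:
{"method": "send_rows", "body": {"motion": [[75,-0.159,0.001,0.062,0,1.071,0],[75,-0.159,0.001,0.062,0,1.071,0],[75,-0.159,0.001,0.062,0,1.071,0],[75,-0.159,0.001,0.062,0,1.071,0],[75,-0.159,0.001,0.062,0,1.071,0],[75,-0.159,0.001,0.062,0,1.071,0],[75,-0.159,0.001,0.062,0,1.071,0],[75,-0.159,0.001,0.062,0,1.071,0],[75,-0.159,0.001,0.062,0,1.071,0],[75,-0.159,0.001,0.062,0,1.071,0]]}}

```text
clock: 8.67
position: [0.4699, -0.0043, 0.1104]
ee_rot: [-0.616, 0.346, -0.346, 0.617]
ft_force: [0.0, 0.3, -0.4]
grip_width: 0.751
```

```bash
python3 -c "
from h import *
go(472,-5,10,-58.4)"
```

```text
head0 -58.6 dh 0.2 pos [469.9  -4.3 110.4] shift [0.0016 0.1004 0.0013] ay -0.003 grip 0.751 F [ 0.   0.3 -0.4] t 8.6667 tilt 0.06
```

Request:
{"method": "send_rows", "body": {"motion": [[75,0.002,0.04,0.001,0,0,0],[75,0.002,0.08,0.001,0,0,0],[75,0.002,0.1,0.001,0,0,0],[75,0.002,0.1,0.001,0,0,0],[10,0.002,0.1,0.001,0,0,0],[10,0.002,0.1,0.001,0,0,0],[10,0.002,0.1,0.001,0,0,0],[10,0.002,0.1,0.001,0,0,0],[10,0.002,0.1,0.001,0,0,0]]}}

```text
clock: 9.42
position: [0.4732, -0.0054, 0.0119]
ee_rot: [-0.617, 0.344, -0.346, 0.618]
ft_force: [-1.3, -0.1, 6.2]
grip_width: 0.389
```

```bash
python3 -c "
from h import *
import numpy as np
h=np.radians(-10)
for s in(45,-45): print(459.2-s*np.sin(h),341.7+s*np.cos(h))
go(467,386,90,-10);go(451,297,90,-10)"
```

```text
467.01416799501186 386.01634888554935
451.3858320049881 297.38365111445063
head0 -58.3 dh 48.3 pos [473.2  -5.4  11.9] shift [-0.3363 -0.0777  0.2004] ay -0.844 grip 0.389 F [-1.3 -0.1  6.2] t 9.4167 tilt 0.19
head0 -58.3 dh 48.3 pos [473.2  -5.4  11.9] shift [-0.269  -0.0779  0.14  ] ay -0.844 grip 0.389 F [-1.3 -0.1  6.2] t 9.4167 tilt 0.19
```

Request:
{"method": "send_rows", "body": {"motion": [[10,0,-0.04,0,0,0,0],[10,0,-0.08,0,0,0,0],[10,0,-0.11,0,0,0,0],[10,-0.336,-0.11,0.2,0,-0.844,0],[10,-0.336,-0.11,0.2,0,-0.844,0],[10,-0.336,-0.11,0.2,0,-0.844,0],[10,-0.336,-0.11,0.2,0,-0.844,0],[10,-0.336,-0.11,0.2,0,-0.844,0],[10,-0.336,-0.11,0.2,0,-0.844,0],[10,-0.336,-0.11,0.2,0,-0.844,0]]}}

```text
clock: 10.25
position: [0.4676, 0.2886, 0.122]
ee_rot: [-0.704, 0.058, -0.06, 0.705]
ft_force: [1.1, -0.5, -0.6]
grip_width: 0.383
```

```bash
python3 -c "
from h import *
go(467,386,90,-10)
c=camera('wrist');save(c,'w5.png',1.2)"
```

```text
head0 -9.6 dh -0.4 pos [467.6 288.6 122. ] shift [-0.0169  0.0322  0.0959] ay 0.007 grip 0.383 F [ 1.1 -0.5 -0.6] t 10.25 tilt 0.19
```

View pics/w5.png

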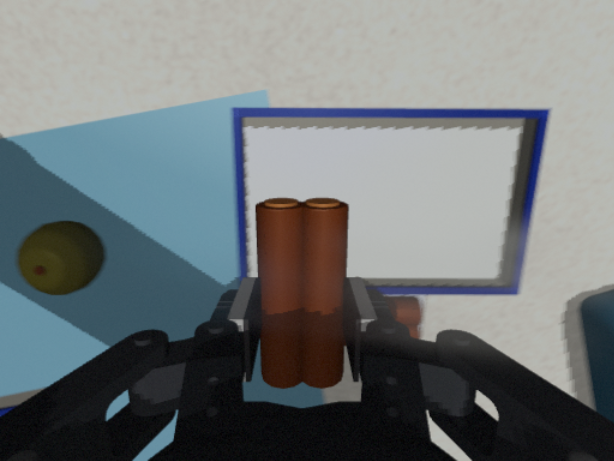

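Request:
{"method": "send_rows", "body": {"motion": [[10,-0.017,0.05,0.096,0,0.007,0],[10,-0.017,0.05,0.096,0,0.007,0],[10,-0.017,0.05,0.096,0,0.007,0],[10,-0.017,0.05,0.096,0,0.007,0],[10,-0.017,0.05,0.096,0,0.007,0],[10,-0.017,0.05,0.096,0,0.007,0]]}}

```text
clock: 10.8
position: [0.4682, 0.3832, 0.0712]
ee_rot: [-0.704, 0.064, -0.065, 0.704]
ft_force: [0.0, -0.6, -0.2]
grip_width: 0.382
```

```bash
python3 -c "
from h import *
go(467,386,15,-10)"
```

```text
head0 -10.4 dh 0.4 pos [468.2 383.2  71.2] shift [-0.0018  0.0562  0.0025] ay -0.008 grip 0.382 F [ 0.  -0.6 -0.2] t 10.8 tilt 0.1
```

Request:
{"method": "send_rows", "body": {"motion": [[10,0,0.035,0.002,0,0,0],[10,0,0.052,0.002,0,0,0],[10,0,0.056,0.002,0,0,0],[10,0,0.056,0.002,0,0,0],[60,0,0.056,0.002,0,0,0],[60,0,0.056,0.002,0,0,0],[60,0,0.056,0.002,0,0,0],[60,0,0.03,0.002,0,0,0],[60,0,-0.01,0.002,0,0,0],[60,0,-0.04,0.002,0,0,0]]}}

```text
clock: 11.63
position: [0.468, 0.3853, 0.1122]
ee_rot: [-0.704, 0.064, -0.065, 0.704]
ft_force: [1.1, 0.5, 1.6]
grip_width: 0.602
```

```bash
python3 -c "
from h import *
go(456,127,115,-10)
c=camera('wrist');save(c,'w6.png',1.2)"
```

```text
head0 -10.4 dh 0.4 pos [468.  385.3 112.2] shift [ 0.0351 -0.0029 -0.2562] ay -0.008 grip 0.602 F [1.1 0.5 1.6] t 11.6333 tilt 0.04
```

View pics/w6.png

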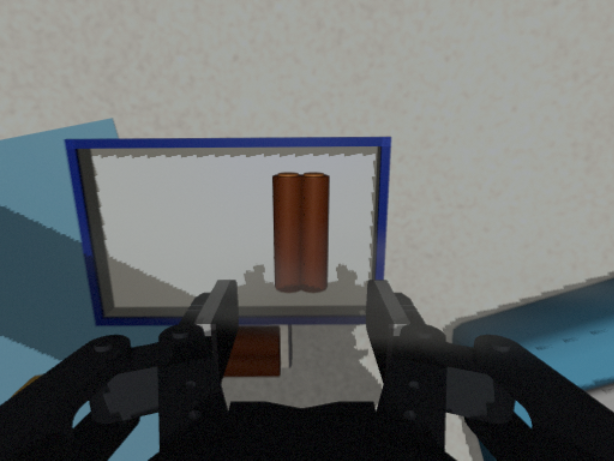

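Long scroll is flat in the bark tray at (301,232). Next is the fruit.

Request:
{"method": "send_rows", "body": {"motion": [[100,0.035,-0.01,-0.256,0,-0.1,0],[100,0.035,-0.01,-0.256,0,-0.1,0],[100,0.035,-0.01,-0.256,0,-0.1,0],[100,0.035,-0.01,-0.256,0,-0.1,0],[100,0.035,-0.01,-0.256,0,-0.1,0],[100,0.035,-0.01,-0.256,0,-0.1,0],[100,0.035,-0.01,-0.256,0,-0.1,0],[100,0.035,-0.01,-0.256,0,-0.1,0],[100,0.035,-0.01,-0.256,0,-0.1,0]]}}

```text
clock: 12.43
position: [0.4561, 0.1276, 0.1202]
ee_rot: [-0.706, 0.029, -0.03, 0.707]
ft_force: [-0.1, 1.5, 0.5]
grip_width: 1.002
```

```bash
python3 - <<'E'
from h import *
o=get_obs();go(456,127,10,-3)
c=camera("wrist");save(c,"w7.png",1.2)
hsv=cv2.cvtColor(c["pixels"],cv2.COLOR_RGB2HSV);H,S,V=[hsv[...,i].astype(int) for i in range(3)]
m=((H>18)&(H<40)&(S>80)&(V<=150)).astype(np.uint8)
cs,_=cv2.findContours(m,cv2.RETR_EXTERNAL,cv2.CHAIN_APPROX_NONE)
for q in cs:
    if cv2.contourArea(q)<600: continue
    X=np.array([ray(c,u,v,.023,o)[:2] for u,v in q[:,0]])*1000
    print(q[:,0].mean(0),cv2.minAreaRect(X.astype(np.float32)))
E
```

```text
head0 -4.8 dh 1.8 pos [456.1 127.6 120.2] shift [-1.000e-04  1.102e-01 -7.000e-04] ay -0.031 grip 1.002 F [-0.1  1.5  0.5] t 12.4333 tilt 0.07
[250.37988827 196.81564246] ((456.510986328125, 126.33052062988281), (46.89358901977539, 48.23976135253906), 83.7756118774414)
```

View pics/w7.png

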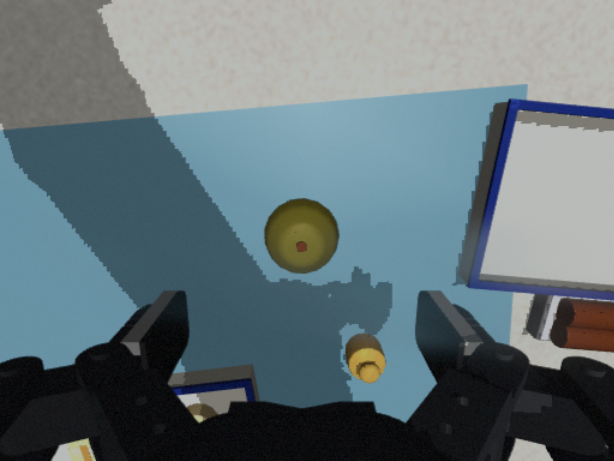

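Request:
{"method": "send_rows", "body": {"motion": [[100,0,0.04,-0.001,0,0,0],[100,0,0.08,-0.001,0,0,0],[100,0,0.11,-0.001,0,0,0],[100,0,0.11,-0.001,0,0,0],[20,0,0.11,-0.001,0,0,0],[20,0,0.11,-0.001,0,0,0],[20,0,0.11,-0.001,0,0,0],[20,0,0.11,-0.001,0,0,0],[20,0,0.11,-0.001,0,0,0],[20,0,0.11,-0.001,0,0,0]]}}

```text
clock: 13.32
position: [0.4574, 0.1276, 0.0123]
ee_rot: [-0.706, 0.028, -0.03, 0.707]
ft_force: [-2.3, 0.3, 7.8]
grip_width: 0.55
```

```bash
python3 -c "
from h import *
go(453,-357,120,-3)
c=camera('wrist');save(c,'w8.png',1.2)"
```

```text
head0 -4.7 dh 1.7 pos [457.4 127.6  12.3] shift [ 0.0355 -0.1088 -0.4831] ay -0.029 grip 0.55 F [-2.3  0.3  7.8] t 13.3167 tilt 0.24
```

View pics/w8.png

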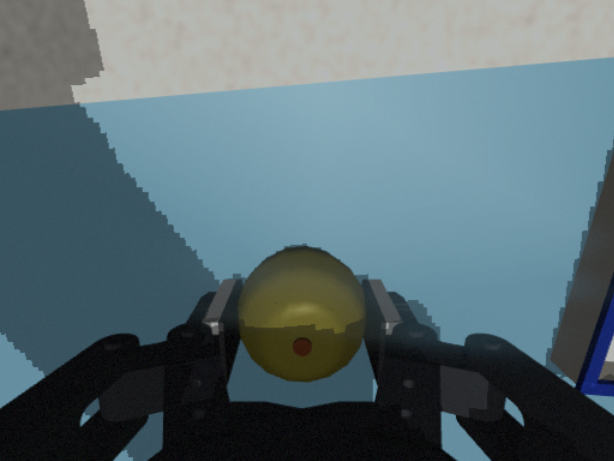

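Request:
{"method": "send_rows", "body": {"motion": [[20,0,-0.04,0,0,0,0],[20,0,-0.08,0,0,0,0],[20,0,-0.11,0,0,0,0],[20,0.036,-0.11,-0.483,0,-0.03,0],[20,0.036,-0.11,-0.483,0,-0.03,0],[20,0.036,-0.11,-0.483,0,-0.03,0],[20,0.036,-0.11,-0.483,0,-0.03,0],[20,0.036,-0.11,-0.483,0,-0.03,0],[20,0.036,-0.11,-0.483,0,-0.03,0],[20,0.036,-0.11,-0.483,0,-0.03,0]]}}

```text
clock: 14.2
position: [0.454, -0.1671, 0.1218]
ee_rot: [-0.707, 0.017, -0.02, 0.707]
ft_force: [1.2, -0.4, 0.0]
grip_width: 0.549
```

```bash
python3 -c "
from h import *
go(453,-357,70,-3)"
```

```text
head0 -3.0 dh -0.0 pos [ 454.  -167.1  121.8] shift [ 0.0086  0.0517 -0.1897] ay 0.001 grip 0.549 F [ 1.2 -0.4  0. ] t 14.2 tilt 0.21
```

Request:
{"method": "send_rows", "body": {"motion": [[20,0.009,0.052,-0.19,0,0,0],[20,0.009,0.052,-0.19,0,0,0],[20,0.009,0.052,-0.19,0,0,0],[20,0.009,0.052,-0.19,0,0,0],[20,0.009,0.052,-0.19,0,0,0],[20,0.009,0.052,-0.19,0,0,0],[20,0.009,0.052,-0.19,0,0,0]]}}

```text
clock: 14.78
position: [0.4524, -0.3571, 0.0686]
ee_rot: [0.707, -0.019, 0.02, -0.707]
ft_force: [-0.4, 0.7, -0.5]
grip_width: 0.55
```

```bash
python3 -c "
from h import *
go(453,-357,15.5,-3)"
```

```text
head0 -3.1 dh 0.1 pos [ 452.4 -357.1   68.6] shift [0.0006 0.0531 0.0002] ay -0.002 grip 0.55 F [-0.4  0.7 -0.5] t 14.7833 tilt 0.06
```

Request:
{"method": "send_rows", "body": {"motion": [[20,0,0.035,0,0,0,0],[20,0,0.05,0,0,0,0],[20,0,0.053,0,0,0,0],[20,0,0.053,0,0,0,0],[20,0,0.053,0,0,0,0],[65,0,0.053,0,0,0,0],[85,0,0.053,0,0,0,0],[85,0,0.053,0,0,0,0],[85,0,0.053,0,0,0,0]]}}

```text
clock: 15.53
position: [0.453, -0.3553, 0.0152]
ee_rot: [0.707, -0.018, 0.018, -0.707]
ft_force: [0.2, 0.9, -0.8]
grip_width: 0.855
```

Request:
{"method": "send_rows", "body": {"motion": [[85,0,-0.035,0,0,0,0],[85,0,-0.07,0,0,0,0],[85,0,-0.105,0,0,0,0],[85,0,-0.105,0,0,0,0]]}}

```text
clock: 15.87
position: [0.4553, -0.3578, 0.1266]
ee_rot: [0.708, -0.016, 0.022, -0.705]
ft_force: [1.0, -0.3, 0.7]
grip_width: 0.851
```

```bash
python3 -c "
from h import *
go(643,-225,115,31)
c=camera('wrist');save(c,'w9.png',1.2)"
```

```text
head0 -3.0 dh 34.0 pos [ 455.3 -357.8  126.6] shift [0.1803 0.0126 0.1425] ay -0.594 grip 0.851 F [ 1.  -0.3  0.7] t 15.8667 tilt 0.55
```

View pics/w9.png

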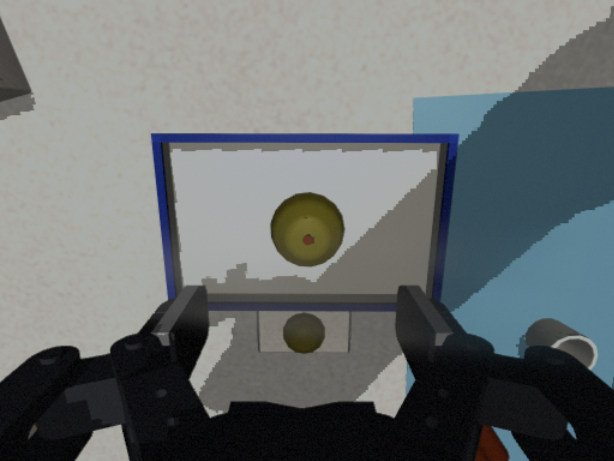

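The fruit stands upright in its tray at (307,230). Next is the short scroll.

Request:
{"method": "send_rows", "body": {"motion": [[75,0.179,0.006,0.142,0,-0.594,0],[75,0.179,0.006,0.142,0,-0.594,0],[75,0.179,0.006,0.142,0,-0.594,0],[75,0.179,0.006,0.142,0,-0.594,0],[75,0.179,0.006,0.142,0,-0.594,0],[75,0.179,0.006,0.142,0,-0.594,0],[75,0.179,0.006,0.142,0,-0.594,0],[75,0.179,0.006,0.142,0,-0.594,0],[75,0.179,0.006,0.142,0,-0.594,0],[75,0.179,0.006,0.142,0,-0.594,0]]}}

```text
clock: 16.75
position: [0.6377, -0.2242, 0.1135]
ee_rot: [0.682, 0.188, -0.189, -0.681]
ft_force: [-0.3, 0.0, -0.3]
grip_width: 0.753
```

```bash
python3 -c "
from h import *
go(643,-225,10,31)"
```

```text
head0 30.9 dh 0.1 pos [ 637.7 -224.2  113.5] shift [ 0.0043  0.1035 -0.0034] ay -0.001 grip 0.753 F [-0.3  0.  -0.3] t 16.75 tilt 0.06
```

Request:
{"method": "send_rows", "body": {"motion": [[75,0.004,0.04,-0.003,0,0,0],[75,0.004,0.08,-0.003,0,0,0],[75,0.004,0.103,-0.003,0,0,0],[75,0.004,0.103,-0.003,0,0,0],[10,0.004,0.103,-0.003,0,0,0],[10,0.004,0.103,-0.003,0,0,0],[10,0.004,0.103,-0.003,0,0,0],[10,0.004,0.103,-0.003,0,0,0],[10,0.004,0.103,-0.003,0,0,0]]}}

```text
clock: 17.5
position: [0.6452, -0.2244, 0.0138]
ee_rot: [0.682, 0.19, -0.188, -0.68]
ft_force: [-1.9, -0.6, 7.6]
grip_width: 0.366
```

```bash
python3 -c "
from h import *
go(451,297,125,-10)"
```

```text
head0 31.0 dh -41.0 pos [ 645.2 -224.4   13.8] shift [ 0.1027 -0.1127  0.5465] ay 0.716 grip 0.366 F [-1.9 -0.6  7.6] t 17.5 tilt 0.24
```

Request:
{"method": "send_rows", "body": {"motion": [[10,0,-0.03,0,0,0,0],[10,0,-0.06,0,0,0,0],[10,0,-0.09,0,0,0,0],[10,0,-0.115,0,0,0,0],[10,0,-0.115,0,0,0,0]]}}

```text
clock: 17.92
position: [0.647, -0.2247, 0.1339]
ee_rot: [0.683, 0.193, -0.186, -0.679]
ft_force: [1.5, -0.0, 0.9]
grip_width: 0.365
```

```bash
python3 -c "
from h import *
go(451,297,125,-10)
c=camera('wrist');save(c,'w10.png',1.2)"
```

```text
head0 31.1 dh -41.1 pos [ 647.  -224.7  133.9] shift [0.1011 0.0054 0.5481] ay 0.716 grip 0.365 F [ 1.5 -0.   0.9] t 17.9167 tilt 0.63
```

View pics/w10.png

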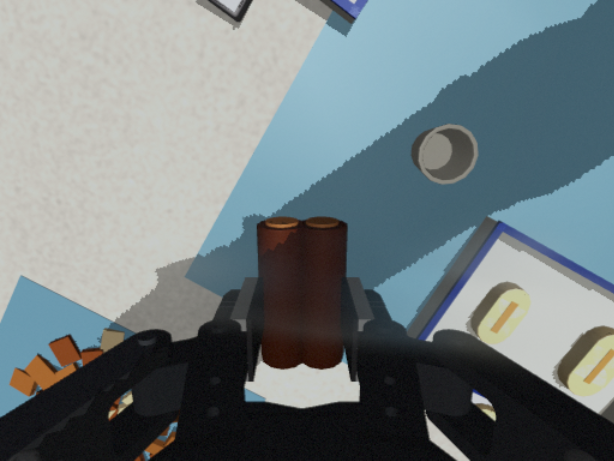

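The scroll is held level in the jaws, centred at (302,295). On to the bark tray.

Request:
{"method": "send_rows", "body": {"motion": [[10,0.101,0,0.548,0,0.716,0],[10,0.101,0,0.548,0,0.716,0],[10,0.101,0,0.548,0,0.716,0],[10,0.101,0,0.548,0,0.716,0],[10,0.101,0,0.548,0,0.716,0],[10,0.101,0,0.548,0,0.716,0],[10,0.101,0,0.548,0,0.716,0],[10,0.101,0,0.548,0,0.716,0],[10,0.101,0,0.548,0,0.716,0],[10,0.101,0,0.548,0,0.716,0]]}}

```text
clock: 18.8
position: [0.4988, 0.1607, 0.1259]
ee_rot: [-0.704, 0.061, -0.061, 0.705]
ft_force: [0.3, 0.4, 0.0]
grip_width: 0.361
```

```bash
python3 -c "
from h import *
go(451,297,75,-10)"
```

```text
head0 -10.0 dh -0.0 pos [498.8 160.7 125.9] shift [-0.0707  0.051   0.126 ] ay 0.001 grip 0.361 F [0.3 0.4 0. ] t 18.8 tilt 0.03
```

Request:
{"method": "send_rows", "body": {"motion": [[10,-0.071,0.051,0.126,0,0,0],[10,-0.071,0.051,0.126,0,0,0],[10,-0.071,0.051,0.126,0,0,0],[10,-0.071,0.051,0.126,0,0,0],[10,-0.071,0.051,0.126,0,0,0],[10,-0.071,0.051,0.126,0,0,0]]}}

```text
clock: 19.3
position: [0.4505, 0.2966, 0.0741]
ee_rot: [0.705, -0.061, 0.06, -0.704]
ft_force: [0.5, -0.5, -0.2]
grip_width: 0.36
```

```bash
python3 -c "
from h import *
go(451,297,17,-10)"
```

```text
head0 -9.8 dh -0.2 pos [450.5 296.6  74.1] shift [0.0005 0.0571 0.0005] ay 0.004 grip 0.36 F [ 0.5 -0.5 -0.2] t 19.3 tilt 0.08
```

Request:
{"method": "send_rows", "body": {"motion": [[10,0,0.035,0,0,0,0],[10,0,0.052,0,0,0,0],[10,0,0.057,0,0,0,0],[10,0,0.057,0,0,0,0],[60,0,0.057,0,0,0,0],[60,0,0.057,0,0,0,0],[60,0,0.057,0,0,0,0],[60,0,0.03,0,0,0,0],[60,0,-0.01,0,0,0,0],[60,0,-0.05,0,0,0,0]]}}

```text
clock: 20.13
position: [0.4514, 0.2945, 0.1259]
ee_rot: [0.705, -0.062, 0.061, -0.704]
ft_force: [1.1, 0.8, 0.3]
grip_width: 0.599
```

```bash
python3 -c "
from h import *
go(330,500,200,-10)
c=camera('wrist');save(c,'w11.png',1.2)"
```

```text
head0 -10.0 dh -0.0 pos [451.4 294.5 125.9] shift [-0.1553 -0.0742  0.1812] ay 0.0 grip 0.599 F [1.1 0.8 0.3] t 20.1333 tilt 0.11
```

View pics/w11.png

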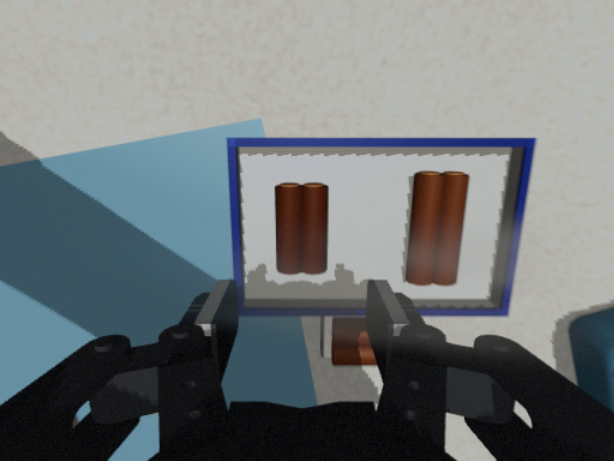

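Both scrolls lie flat in the bark tray, at (302,228) and (437,228). Now I back the arm clear for a final check.

Request:
{"method": "send_rows", "body": {"motion": [[60,0,-0.04,0,0,0,0],[60,0,-0.075,0,0,0,0],[60,-0.155,-0.075,0.181,0,0,0],[60,-0.155,-0.075,0.181,0,0,0],[60,-0.155,-0.075,0.181,0,0,0],[60,-0.155,-0.075,0.181,0,0,0],[60,-0.155,-0.075,0.181,0,0,0],[60,-0.155,-0.075,0.181,0,0,0],[60,-0.155,-0.075,0.181,0,0,0],[60,-0.155,-0.075,0.181,0,0,0]]}}

```text
clock: 21.02
position: [0.3291, 0.5018, 0.1998]
ee_rot: [-0.704, 0.06, -0.06, 0.705]
ft_force: [0.5, -0.7, -0.4]
grip_width: 0.599
```

```bash
python3 -c "
from meas import *
go(330,500,200,-10)
c=camera('top');save(c,'top9.png');measure(c)"
```

```text
head0 -9.8 dh -0.2 pos [329.1 501.8 199.8] shift [ 0.0012 -0.0002 -0.0016] ay 0.004 grip 0.599 F [ 0.5 -0.7 -0.4] t 21.0167 tilt 0.02
brown px [131. 232.] c 450.4 293.1 size 60 33 ang 170.3 top 25.4 col [35. 16. 10.]
brown px [ 95. 226.] c 466.5 383.7 size 77 33 ang 169.4 top 25.3 col [38. 18. 10.]
brown px [117. 198.] c 538.6 331.5 size 57 35 ang 80.6 top 36.6 col [68. 35. 22.]
brown px [362.  86.] c 834.2 -309.6 size 65 28 ang 86.3 top 14.4 col [111.  68.  48.]
brown px [139.  84.] c 838.5 278.8 size 45 24 ang 63.5 top 16.0 col [88. 46. 28.]
cream px [181. 190.] c 557.7 167.5 size 23 23 ang 0.2 top 36.7 col [148. 125.  69.]
cream px [268. 163.] c 630.5 -59.1 size 47 24 ang 180.0 top 20.7 col [165. 163. 130.]
cream px [233. 165.] c 624.9 31.3 size 58 31 ang 0.2 top 20.4 col [166. 165. 134.]
cream px [248. 132.] c 712.2 -7.8 size 47 27 ang 90.3 top 28.8 col [163. 160. 127.]
cream px [346.  88.] c 831.8 -265.5 size 38 32 ang 0.4 top 15.0 col [159. 162. 128.]
cream px [127.  87.] c 829.8 310.4 size 38 31 ang 0.9 top 14.3 col [153. 150. 114.]
cream px [430.  96.] c 822.2 -497.0 size 124 31 ang 167.0 top 118.4 col [129. 128. 116.]
olive px [382. 231.] c 452.7 -356.2 size 46 44 ang 44.8 top 51.7 col [68. 63. 30.]
olive px [383. 200.] c 533.7 -359.5 size 26 26 ang 90.1 top 33.5 col [75. 71. 34.]
olive px [181. 190.] c 559.2 164.7 size 26 21 ang 66.9 top 36.9 col [142. 118.  64.]
```

View pics/top9.png

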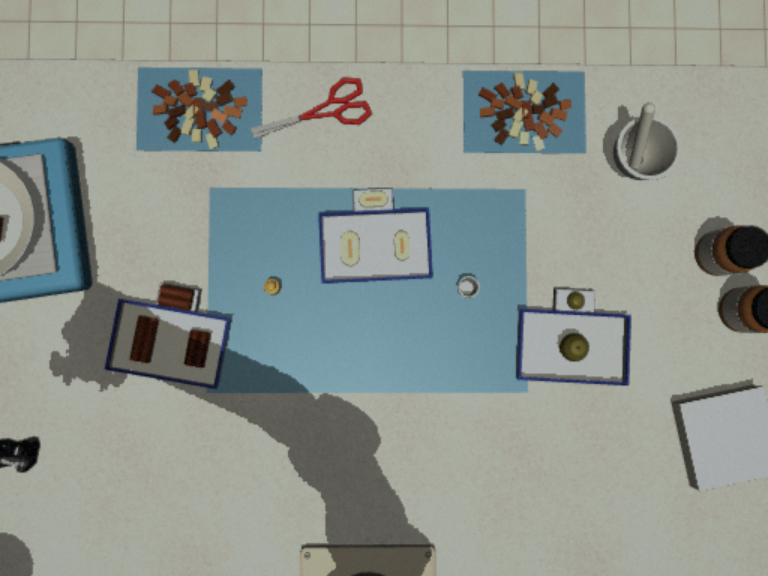

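The final top view shows every piece flat in its own tray: scrolls at (145,338) and (198,348), slices at (350,247) and (402,246), fruit at (574,347). The weight (272,286) and cup (468,286) have not moved. I'm handing in.

```bash
python3 -c "
from workcell import *
print(hand_in())"
```

```text
the job is handed in; nothing more can be done
None
```

All five herb pieces are in their matching trays and the job is handed in, at about 21 s of the 112 s allowed. Both bark scrolls are in the bark tray, both root slices in the root tray and the fruit in the fruit tray.

**Last checks, from the top camera and the wrist views:**
- **Pieces:** each lies flat, well inside its tray and clear of the rims and of the other pieces. The fruit stands upright.
- **Bystanders:** the weight and cup are where they started, and the arm was clear and touching nothing at hand-in.
- **Heights:** measured piece tops read about 2–4 mm above nominal. The camera read about 2–3 mm high on the untouched pieces from the start, so I took this as camera error and not as leaning.
- **Grasping:** the fingers met the table about 4 mm earlier than I expected, pressing with about 8 N at each grasp, well below the 40 N and 120 N limits. The gripper opening also read 1–3 mm under the known piece widths, but no grasp slipped.

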